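Weigh a cup of brass nuts on the counter beam scale

ROBOT

A 7-joint arm with a two-finger parallel gripper is mounted at the origin on the work surface. World frame = base frame: x ahead of the robot, y to its left, z up, the work surface at z = 0. Lengths are in m, angles in rad, forces in N, time in s.
With the tool pointing down it reaches from about 0.35 to 0.9 m from the base axis. Payload 7.2 kg.
Tool frame: the origin (TCP) lies at the very end of the fingers, on their centre line; the grasp point (between the pads) lies 19 mm behind it; z points along the fingers, y is the line along which they close (so a half turn about z gives the same grasp; the last joint's range is limited). The gripper opens to 85 mm and grips with 20 to 120 N. Pads are 22 mm wide; open, the fingers measure 114 mm over their backs; the gripper's body (76 mm by 85 mm) begins 54 mm behind the grasp point. The pads swing forward as they close: fully open they stand 13 mm farther back than shut.
Start: joints at [-1.353, 0.411, -0.013, 1.596, 0.006, 1.134, -0.082], TCP at [0.176, 0.6, 0.231] pointing down, gripper open.
Joint ranges: [-2.95, 2.95], [-0.29, 1.99], [-1.47, 1.44], [0.14, 2.54], [-1.03, 4.17], [0.13, 1.85], [-2.86, 2.86]. Speed limits (rad/s): [2.39, 2.39, 3.01, 3.01, 3.14, 3.14, 3.14].

INTERFACE

Orientations are given as a unit quaternion [x, y, z, w].
In Python, from rig import ctrl gives the robot as it stands.
- The arm moves only by the tool step_arm, never from a script. Its argument "series" is one flat list of numbers, 5 for each row, row after row: the opening in per cent of the stroke, from 0 (shut) to 100 (fully open), then the shift along the world's x, y, z in m, then the turn about the world's z in rad. In form: [hand, x, y, z, turn, hand, x, y, z, turn, ...]. A call has 1 to 8 rows; each row is the pose to reach, as a shift and turn from the pose commanded when the call began; what a row does not reach only later rows make up. A row lasts 1/8 s, in which the tool goes at most 62.5 mm and 10.7 degrees, less where a joint would pass 70% of its speed; a pose out of reach is approached as far as the arm can. A call with a gripper value outside its range is refused whole. The fingers move at their own pace and stop on an object; the grip force is fixed at half the most. Time passes only in rows, so rows that repeat a pose let the fingers close. It gives the time, the measured TCP pose, the force, the opening and the grip force at its end, in the units of the state.
- ctrl.state(): the state, without advancing time (a new reading comes with each control period).
- ctrl.get_image(name): name is "side" or "top"; returns a dict with "pixels" (480x640x3 uint8, red, green, blue), "fx", "fy", "cx", "cy" (pixels), "xyz" and "rotation" of the camera in the world. Camera axes: x right, y up, looking along -z (the intrinsics and any distortion apply to the point x, -y, -z); pixel columns grow to the right and rows downward; lengths in m; the calibration is good to about 2 mm. A picture is of the moment at which its call begins. There is no depth.
- ctrl.hand_in(): hands the job in; it is judged then, once.
The state is a dict: "clock": time; "joints": joint angles; "qvel": joint speeds; "effort": joint torques, N m; "ee_pos": TCP position; "orientation": TCP orientation; "force": force on the tool from outside, world axes, zero at the start; "torque": the same for the moment, N m; "grip_width": finger opening in m; "grasp_force": force on a finger pad.
Only numpy, scipy, OpenCV 4.12 (cv2) and the standard library are available. Lean on these libraries where they do the work, as an engineer would, in place of code of your own. Each camera call takes 0.05 s, during which the arm holds its last target. There are 200 camera calls.

TASK

Weigh the orange-banded cup of brass nuts: set it gently and upright in the scale's cone-shaped dish so that its rounded bottom settles home in the middle, and let go of it. Then slide the brass poise along the beam until the pointer comes to rest on the red mark, and take your hand away. Do not tip the cup, and leave the other cup, the padlock and the screwdriver where they are.

Things in the scene. Friction and masses are not known exactly. Their poses are not given: they have to be found in the camera images.
- nut_cup_centre (a point): Centre (half-way up, on the axis) of the loose round-bottomed steel cup with an ORANGE band, holding brass nuts: outside diameter 58 mm, 70 mm tall, 0.25 to 0.45 kg (not known beforehand), z axis up. It stands on a flat foot 20 mm across; from the foot its rounded bottom widens, with the dish's slope, to full width at 20 mm height; above that the side is a plain upright cylinder to the open rim, good to grip across from 25 mm height upward.
- bolt_cup_centre (a point): Centre (half-way up) of the other cup, the same shape and size but with a GREEN band and dark bolts. Leave it alone.
- dish_rim (a point): Centre of the rim circle of the scale's aluminium dish, a cone opening upward: inside diameter 60 mm at the rim, 24 mm at the floor 21.5 mm lower; outside rim diameter 68 mm. It is at about 85 mm height over one end of the blue scale base. Seated, the cup's centre is 16 mm above this point (its foot 19 mm below the rim, 2 mm clear of the floor). It stays level but moves up or down by up to 4 mm with the beam: it sinks under the cup.
- red_mark (a point): Middle of the 8 mm tall red band on the white upright post of the scale, beyond the beam's free end, at 85 mm height: where the pointer must rest. Fixed to the scale. Its axes are the scale's: y points along the beam from the dish end to this post, z up. In plan, the dish centre is 354 mm, the beam's pivot 269 mm from this point against y, all in one line. The post is 34 mm wide and reaches 122 mm height.
- pointer_tip (a point): Tip of the red pointer at the free end of the beam, 266 mm from the pivot, 3 mm short of the post. It stands 13 mm above the mark while the dish is too heavy (poise too near the pivot), 13 mm below while the poise is too far out; between those stops it moves about 1 mm per 1.1 mm of poise and comes to rest within about 1.5 s.
- beam (a joint): Angle of the beam, rad: 0 level (pointer on the middle of the red mark), positive pointer up (dish down); stops at -0.05 and +0.05. Lightly damped and springy. In balance's range, +0.01 rad is put right by moving the poise about 2.8 mm outward.
- poise (a joint): Place of the poise on the beam, m: 0 nearest the pivot (its centre 50 mm from the pivot), growing outward to the pointer, up to 0.18. About 1.2 N of sliding friction holds it where it is left (the dark notch lines, 10 mm apart, are only marks). It balances the empty dish near 0, and the loaded one somewhere from 0.08 to 0.155.
- poise_tab (a point): Middle of the poise's upright black tab. The poise is a brass block 34 mm across the beam, 30 mm along it and 36 mm tall, riding on the beam; the tab on its top is 12 mm along the beam, 22 mm across, 39 mm tall; this point is 20 mm above the block's top, 19 mm below the tab's top. Tab top at 142 mm height with the beam level, up to 12 mm more or less. y points outward along the beam. Push the tab along the beam either way, or pinch it.
- padlock_centre (a point): Centre of the body of a small brass padlock lying flat on the counter, body 40 x 36 x 18 mm. Leave it alone.
- screwdriver: Screwdriver lying on the counter beyond the scale. Leave it alone.
Mind the look-alikes: they are no part of the job. What is shaped like the part that bears nut_cup_centre but purple is not meant.

How it is judged:
On the way:
1. the orange-banded cup stands home in the dish, upright and let go (horizontal distance between nut_cup_centre and dish_rim below 0.005 m and z of nut_cup_centre in the frame of dish_rim below 0.0205 m and angle between nut_cup_centre's own z axis and vertical below 0.12 rad and contact force between the fingers and nut_cup below 0.05 N), for 0.2 s.
At the end, for the whole second after the job is handed in: The orange-banded cup sits home in the dish (centred within 5 mm, no more than 4.5 mm above its seated height, tilted less than 0.12 rad), and the beam rests within 0.0165 rad of level, so that the pointer's tip is on the red band (within about 4 mm of its middle), with nothing held (horizontal distance between nut_cup_centre and dish_rim below 0.005 m and z of nut_cup_centre in the frame of dish_rim below 0.0205 m and angle between nut_cup_centre's own z axis and vertical below 0.12 rad and value of joint beam between -0.0165 and 0.0165 rad and velocity of joint beam between -0.03 and 0.03 rad/s); the robot touches nothing.
It fails at once if the cup is dropped or rammed into the dish (over 25 N) (contact force between nut_cup and dish above 25 N).
It fails at once if the cup of nuts is tipped over 0.6 rad (angle between nut_cup_centre's own z axis and vertical above 0.6 rad).
It fails at once if the other cup, the padlock or the screwdriver is moved over 25 mm (distance of any of bolt_cup_centre, padlock_centre, screwdriver from where it was at the start of the episode above 0.025 m).
It also fails if it takes over 72 s, if anything falls off the work surface, if the arm or the gripper's body presses on something with over 40 N, if the wrist force passes 120 N, or if a joint passes its speed limit or range.

## Working session

There is one attempt and no reset: what is moved stays moved. The work goes in short steps, Python scripts to look and compute and a tool call to move; the robot and the scene stay as the last step left them, time stands still between calls to the robot, and variables do not carry over. Pictures are saved under pics/ and viewed, at most 10 in all, crops included, and the job is handed in when it is done.

Besides the shell and the picture viewer there is one more tool, called after "Call:" in YAML: its name, and indented under it one key for each argument. step_arm: Moves the arm, as the interface text tells. Its arguments: {"type":"object","properties":{"series":{"type":"array"}},"required":["series"]}

```bash
mkdir -p pics; cat > h.py <<'E'
import numpy as np, cv2
from rig import ctrl
def snap(name,fn=None):
    im=ctrl.get_image(name)
    if fn: cv2.imwrite('pics/'+fn,cv2.cvtColor(np.asarray(im['pixels']),cv2.COLOR_RGB2BGR))
    return im
def ray(im,u,v):
    if im.get('distortion') is not None: print('dist',im['distortion'])
    d=np.array([(u-im['cx'])/im['fx'],-(v-im['cy'])/im['fy'],-1.])
    R=np.array(im['rotation'])
    if R.shape!=(3,3):
        from scipy.spatial.transform import Rotation as Ro; R=Ro.from_quat(R).as_matrix()
    d=R@d; return np.array(im['xyz']),d/np.linalg.norm(d)
def onz(im,u,v,z):
    o,d=ray(im,u,v); return o+d*(z-o[2])/d[2]
def tri(a,pa,b,pb):
    o1,d1=ray(a,*pa); o2,d2=ray(b,*pb)
    s=np.linalg.lstsq(np.c_[d1,-d2],o2-o1,rcond=None)[0]
    p,q=o1+s[0]*d1,o2+s[1]*d2
    return (p+q)/2,np.linalg.norm(p-q)
def blobs(im,lo,hi,amin=30):
    hsv=cv2.cvtColor(np.asarray(im['pixels']),cv2.COLOR_RGB2HSV)
    m=cv2.inRange(hsv,np.array(lo),np.array(hi))
    n,l,s,c=cv2.connectedComponentsWithStats(m)
    return [(s[i].tolist(),c[i].round(1).tolist()) for i in range(1,n) if s[i][4]>=amin]
E
python3 - <<'E'
from h import *
for n in('side','top'):
    im=snap(n,n+'0.png'); print(n,{k:v for k,v in im.items() if k!='pixels'})
    for nm,lo,hi in(('orange',(7,150,120),(18,255,255)),('red',(0,150,90),(5,255,255)),('red2',(172,150,90),(180,255,255)),('purple',(125,80,60),(160,255,255)),('green',(45,80,50),(85,255,255))): print(nm,blobs(im,lo,hi))
print(ctrl.state())
E
```

```text
side {'fx': 476.999064829849, 'fy': 476.999064829849, 'cx': 316.5489853570509, 'cy': 249.23591988157546, 'xyz': array([0.41197497, 0.76986593, 0.65476156]), 'rotation': array([-0.04593113,  0.46703678,  0.87858597, -0.08862092])}
orange [([77, 372, 10, 11, 34], [80.9, 376.5])]
red [([238, 244, 17, 27, 252], [246.3, 256.4])]
red2 []
purple [([374, 182, 21, 10, 68], [384.2, 187.5]), ([316, 194, 22, 11, 71], [326.1, 200.2])]
green [([320, 450, 37, 16, 131], [337.2, 460.7])]
top {'fx': 435.7273055274641, 'fy': 435.7273055274641, 'cx': 325.98538702799624, 'cy': 236.65541554661638, 'xyz': array([ 0.45625823, -0.03013803,  0.96043312]), 'rotation': array([-0.0611083 ,  0.04479079,  0.71305287, -0.69700442])}
orange [([454, 94, 7, 12, 36], [456.6, 99.2]), ([172, 108, 9, 8, 51], [175.4, 112.0])]
red [([341, 161, 44, 16, 440], [362.9, 168.6])]
red2 []
purple [([461, 214, 29, 28, 227], [475.0, 227.8]), ([518, 281, 29, 29, 245], [532.3, 294.2])]
green [([159, 297, 12, 20, 31], [167.1, 308.2])]
{'clock': 0.1, 'joints': array([-1.35321009,  0.41184688, -0.01270416,  1.59696907,  0.00559512,
        1.13432433, -0.08221214]), 'qvel': array([ 0.00135899,  0.00015053, -0.00088417, -0.00190913, -0.00060328,
       -0.0012997 ,  0.00039842]), 'effort': array([ 2.90506723e-03, -6.01833558e+01,  6.84421510e-01, -3.00088727e+01,
        1.40504533e-02,  6.38943748e-03, -1.85670223e-05]), 'ee_pos': array([0.17610549, 0.59919593, 0.23051684]), 'orientation': array([ 1.42405891e-01,  9.89808057e-01, -7.54034689e-04, -5.50320317e-05]), 'force': array([-0.3713107 , -0.28095558,  0.3320345 ]), 'torque': array([-0.01352674, -0.00492256,  0.04078796]), 'grasp_force': 0.0, 'grip_width': 0.08491617348424416}
```

View pics/side0.png

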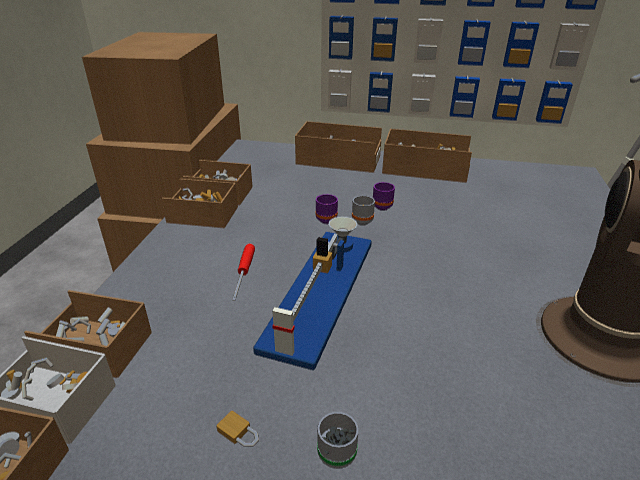

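View pics/top0.png

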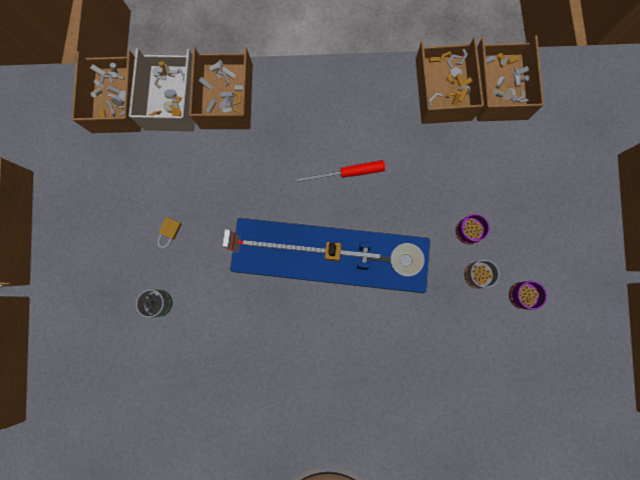

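Candidates for the cup: steel with an orange band (top 482,274; side 363,209), and purple ones at top 475,228 and 528,295 (side 326,207 and 384,194). The steel one fits; the green-banded cup is at top 152,303. I'll confirm this in an enlarged crop.

```bash
python3 - <<'E'
from h import *
s=cv2.imread('pics/side0.png');t=cv2.imread('pics/top0.png')
a=cv2.resize(s[170:270,300:400],(400,400),interpolation=cv2.INTER_CUBIC)
b=cv2.resize(t[220:320,380:480+30][:, 10:110],(400,400),interpolation=cv2.INTER_CUBIC)
c=cv2.resize(t[225:275,225:275],(200,200),interpolation=cv2.INTER_CUBIC);d=cv2.resize(s[300:360,250:310],(200,200),interpolation=cv2.INTER_CUBIC)
e=cv2.resize(t[225:275,310:360],(200,200),interpolation=cv2.INTER_CUBIC);f=cv2.resize(s[230:280,297:347],(200,200),interpolation=cv2.INTER_CUBIC)
cv2.imwrite('pics/crop1.png',np.vstack([np.hstack([a,b]),np.hstack([c,d,e,f])]))
E
```

```text
(no output)
```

View pics/crop1.png

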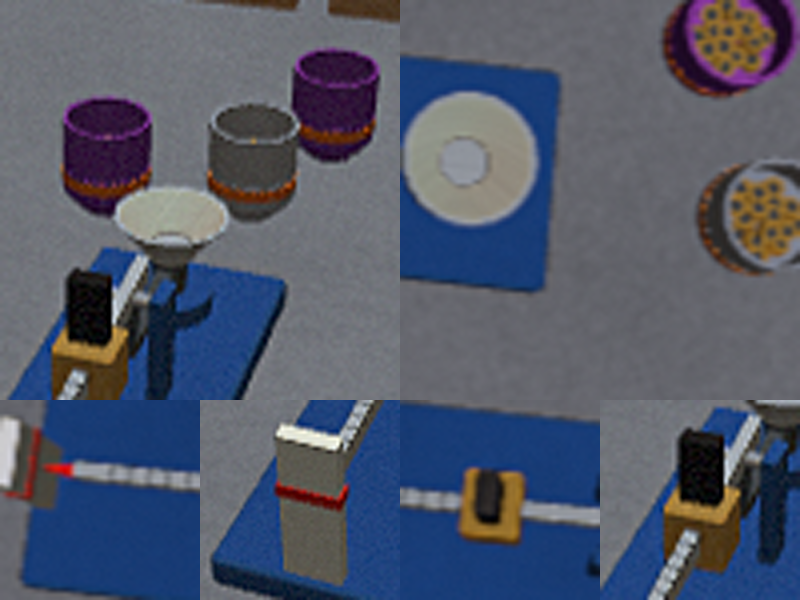

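The crop confirms the steel cup with the orange band at side (363,201) rim and top (~484,274). Dish at side (343,224), top (407,260). Poise tab at top (332,247).

```bash
cat > m.py <<'E'
from h import *
def ell(im,x0,x1,y0,y1,f):
    p=np.asarray(im['pixels'])[y0:y1,x0:x1]; h=cv2.cvtColor(p,cv2.COLOR_RGB2HSV)
    m=f(h.astype(int)).astype(np.uint8)*255
    c=max(cv2.findContours(m,cv2.RETR_EXTERNAL,cv2.CHAIN_APPROX_NONE)[0],key=cv2.contourArea)
    e=cv2.fitEllipse(cv2.convexHull(c)); return (e[0][0]+x0,e[0][1]+y0),np.round(e[1],1),m
E
python3 - <<'E'
from m import *
t=snap('top');s=snap('side')
dt=ell(t,385,430,238,282,lambda h:(h[...,2]>150)); ds=ell(s,324,362,214,245,lambda h:(h[...,2]>130))
for n,e in(('dish top',dt),('dish side',ds)): print(n,e[:2])
P=tri(t,dt[0],s,ds[0]); print('dish',P, onz(t,*dt[0],.085))
# cup
ct=ell(t,466,502,257,292,lambda h:(h[...,2]>125)|((h[...,1]>100)&(h[...,2]>90)&(h[...,0]>14)))
print('cup top',ct[:2], (482+2,274))
cv2.imwrite('pics/mask.png',cv2.resize(ct[2],None,fx=8,fy=8))
for rim in (ct[0],(484,274)):
  print(tri(t,rim,s,(363.5,200.5)), onz(t,*rim,.07))
print('cup from side z.07',onz(s,363.5,200.5,.07))
a=onz(t,227,239,.122);print('post top',a)
print('tip',onz(t,242.5,242.3,.098))
print('tabtop',onz(t,332.5,246,.154))
E
```

```text
dish top ((405.5288028717041, 260.1776008605957), array([ 9.8, 10.2]))
dish side ((342.8771724700928, 223.2139949798584), array([15.1, 29.4]))
dish (array([ 0.5379114 , -0.16919783,  0.08889978]), np.float64(0.002409656557116917)) [ 0.5370662  -0.16991116  0.085     ]
cup top ((483.4682674407959, 271.85372734069824), array([22.6, 28.3])) (484, 274)
(array([ 0.51022519, -0.3291823 ,  0.0673517 ]), np.float64(0.002082556116967826)) [ 0.51110268 -0.32823903  0.07      ]
(array([ 0.50808117, -0.32993663,  0.06695134]), np.float64(0.002325342680718965)) [ 0.506747   -0.32898276  0.07      ]
cup from side z.07 [ 0.50874213 -0.32422187  0.07      ]
post top [0.5832663  0.18165809 0.122     ]
tip [0.57943494 0.156331   0.098     ]
tabtop [ 0.56036471 -0.02453885  0.154     ]
```

View pics/mask.png

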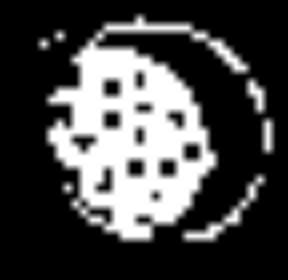

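```bash
cat >> m.py <<'E'
def dish(t,s):
    p=np.asarray(t['pixels']).astype(int)[238:284,383:432]
    m=((p[...,0]>p[...,2]-12)&(p[...,0]>70)).astype(np.uint8)*255
    c=max(cv2.findContours(m,0,1)[0],key=cv2.contourArea); e=cv2.fitEllipse(cv2.convexHull(c))
    return (e[0][0]+383,e[0][1]+238),e[1]
E
python3 - <<'E'
from m import *
t=snap('top');s=snap('side')
d=dish(t,s);print(d, tri(t,d[0],s,(343,224)),onz(t,*d[0],.087),onz(s,343,224,.087))
c=(485.3,273.5);print(tri(t,c,s,(363.7,200.8)),onz(t,*c,.07),onz(s,363.7,200.8,.07))
E
```

```text
((406.8617191314697, 259.2813243865967), (31.63201904296875, 31.784427642822266)) (array([ 0.53903433, -0.17268849,  0.08474395]), np.float64(0.0004051137343969996)) [ 0.53861891 -0.17233598  0.087     ] [ 0.5387354  -0.16896723  0.087     ]
(array([ 0.50851734, -0.33361391,  0.06416122]), np.float64(0.0009674935151705912)) [ 0.5076968  -0.33166472  0.07      ] [ 0.50804312 -0.32270196  0.07      ]
```

Call:
step_arm:
  series: [100,0.05,-0.05,0,0.1,100,0.1,-0.1,0,0.2,100,0.14,-0.15,0,0.3,100,0.18,-0.2,0,0.4,100,0.22,-0.25,0,0.5,100,0.25,-0.3,0,0.6,100,0.27,-0.35,0,0.6,100,0.28,-0.4,0,0.6]

```text
clock: 1.3
ee_pos: [0.4574, 0.1974, 0.2314]
orientation: [-0.156, 0.988, 0.0, 0.0]
force: [1.3, -0.0, 0.4]
grip_width: 0.0855
grasp_force: 0.0
```

Call:
step_arm:
  series: [100,0.01,-0.06,0,0,100,0.02,-0.12,0,0,100,0.02,-0.18,0,0,100,0.03,-0.24,0,0,100,0.03,-0.3,0,0,100,0.04,-0.36,0,0,100,0.045,-0.42,0,0,100,0.05,-0.48,0,0]

```text
clock: 2.3
ee_pos: [0.5063, -0.2821, 0.2315]
orientation: [-0.157, 0.988, -0.0, 0.0]
force: [1.7, 0.6, 0.0]
grip_width: 0.0859
grasp_force: 0.0
```

Call:
step_arm:
  series: [100,0.0,-0.049,0,0,100,0,-0.049,-0.03,0,100,0,-0.049,-0.06,0,100,0,-0.049,-0.09,0,100,0,-0.049,-0.11,0,100,0,-0.049,-0.11,0]

```text
clock: 3.05
ee_pos: [0.5053, -0.3287, 0.1198]
orientation: [-0.156, 0.988, 0.001, -0.001]
force: [-0.8, 0.4, 0.1]
grip_width: 0.0852
grasp_force: 0.0
```

```bash
python3 - <<'E'
from m import *
st=ctrl.state();print(st['ee_pos'],st['force'])
t=snap('top');s=snap('side')
cv=lambda i,y,x:cv2.resize(cv2.cvtColor(i['pixels'],4)[y:y+100,x:x+100],(400,400),interpolation=2)
cv2.imwrite('pics/pre.png',np.hstack([cv(s,140,310),cv(t,220,430)]))
E
```

```text
[ 0.5053112  -0.32869791  0.11983226] [-0.81869661  0.41664131  0.10614314]
```

View pics/pre.png

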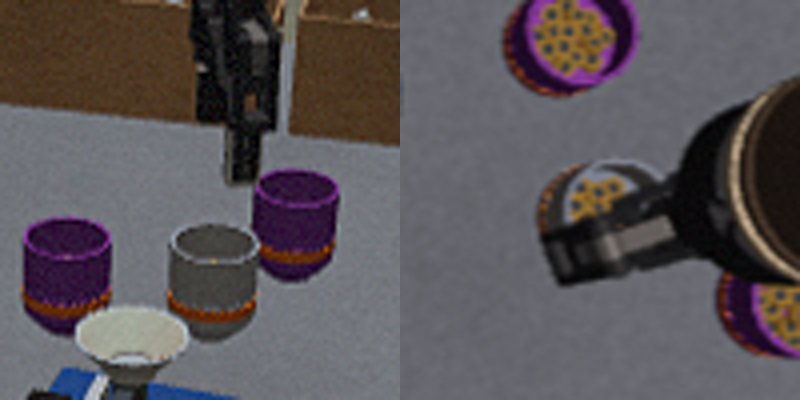

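```bash
python3 - <<'E'
from m import *
t=snap('top');s=snap('side')
for z in(.12,.13):print('near finger tip side',onz(s,370.5,185,z))
print('cup',onz(s,363.4,200.7,.07))
print('near finger tip top (px 574/4..)',onz(t,430+42,220+64,.13))
E
```

```text
near finger tip side [ 0.49299663 -0.31568411  0.12      ]
near finger tip side [ 0.49148153 -0.29538441  0.13      ]
cup [ 0.50886596 -0.32308628  0.07      ]
near finger tip top (px 574/4..) [ 0.4850912  -0.28506842  0.13      ]
```

Open fingers straddle the cup (side: finger tip 370,185; rim 363,200); purple cups are clear. Descend with a 3 mm correction, then close.

Call:
step_arm:
  series: [100,0.003,-0.002,-0.03,0,100,0.003,-0.002,-0.06,0,100,0.003,-0.002,-0.085,0,100,0.003,-0.002,-0.085,0,50,0.003,-0.002,-0.085,0,50,0.003,-0.002,-0.085,0,50,0.003,-0.002,-0.085,0,50,0.003,-0.002,-0.085,0]

```text
clock: 4.25
ee_pos: [0.5103, -0.3318, 0.0385]
orientation: [-0.157, 0.988, -0.001, 0.001]
force: [-1.2, 1.0, 6.2]
grip_width: 0.0576
grasp_force: 62.5
```

Call:
step_arm:
  series: [50,0,0,0.01,0,50,0,0,0.03,0,50,0,0,0.06,0,50,0,0,0.09,0,50,0,0,0.12,0,50,0,0,0.14,0,50,0,0,0.14,0,50,0,0,0.14,0]

```text
clock: 5.25
ee_pos: [0.5089, -0.331, 0.1761]
orientation: [-0.157, 0.988, 0.0, -0.0]
force: [-0.3, 0.8, -4.2]
grip_width: 0.0574
grasp_force: 64.6
```

```bash
python3 - <<'E'
from m import *
st=ctrl.state();print(st['ee_pos'],st['force'],st['grip_width'],st['grasp_force'])
s=snap('side')
print(blobs(s,(7,150,90),(20,255,255),20))
t=snap('top');d=dish(t,s);print(d)
E
```

```text
[ 0.50885006 -0.33098912  0.17605054] [-0.2956587   0.79428254 -4.24453505] 0.057447157906753143 64.64339252561331
[([544, 107, 19, 2, 22], [553.8, 107.3]), ([356, 167, 21, 5, 44], [366.0, 169.2]), ([200, 189, 11, 11, 58], [206.3, 193.8]), ([213, 191, 10, 11, 49], [217.6, 195.9]), ([375, 201, 13, 5, 24], [381.0, 203.6]), ([316, 214, 15, 5, 26], [323.4, 216.8]), ([313, 252, 19, 9, 83], [322.2, 256.9]), ([7, 370, 7, 11, 41], [10.4, 374.1]), ([70, 372, 17, 12, 60], [78.0, 378.0]), ([217, 411, 32, 28, 489], [232.5, 424.4]), ([0, 470, 10, 10, 38], [3.3, 475.1])]
((406.8760929107666, 259.3891353607178), (31.299728393554688, 31.94426727294922))
```

```bash
python3 - <<'E'
from m import *
s=snap('side')
for u,v in((366,169.2),(366,171)):
    o,d=ray(s,u,v); print(o+d*(-.303-o[1])/d[1])
o,d=ray(s,343,224);print(o+d*(-.1725-o[1])/d[1])
E
```

```text
[ 0.50569798 -0.303       0.1673658 ]
[ 0.50541312 -0.303       0.16263835]
[ 0.53921239 -0.1725      0.08486355]
```

Call:
step_arm:
  series: [50,0.006,0.03,0,0,50,0.012,0.06,0,0,50,0.018,0.09,0,0,50,0.024,0.12,0,0,50,0.028,0.14,0,0,50,0.0305,0.158,0,0,50,0.0305,0.158,0,0,50,0.0305,0.158,0,0]

```text
clock: 6.4
ee_pos: [0.5394, -0.1744, 0.1762]
orientation: [-0.156, 0.988, -0.0, -0.0]
force: [-0.1, -0.1, -3.5]
grip_width: 0.057
grasp_force: 64.8
```

```bash
python3 - <<'E'
from m import *
st=ctrl.state();print(st['ee_pos'],st['force'])
t=snap('top');s=snap('side')
print(blobs(s,(7,150,90),(20,255,255),20))
cv=lambda i,y,x:cv2.resize(cv2.cvtColor(i['pixels'],4)[y:y+100,x:x+100],(400,400),interpolation=2)
cv2.imwrite('pics/pre2.png',np.hstack([cv(s,150,295),cv(t,210,360)]))
E
```

```text
[ 0.53939599 -0.17444846  0.17621175] [-0.14115894 -0.09293993 -3.53029052]
[([544, 107, 19, 2, 20], [553.4, 107.2]), ([200, 189, 11, 11, 58], [206.4, 193.6]), ([213, 191, 10, 11, 50], [217.7, 196.0]), ([333, 194, 25, 6, 67], [344.9, 197.2]), ([375, 201, 18, 5, 31], [382.6, 203.5]), ([316, 214, 18, 5, 29], [325.2, 216.8]), ([313, 252, 19, 9, 86], [322.1, 256.8]), ([7, 370, 8, 10, 42], [10.4, 373.8]), ([71, 372, 16, 11, 58], [78.4, 377.8]), ([217, 411, 32, 28, 485], [232.5, 424.4]), ([0, 470, 10, 10, 36], [3.2, 475.2])]
```

View pics/pre2.png

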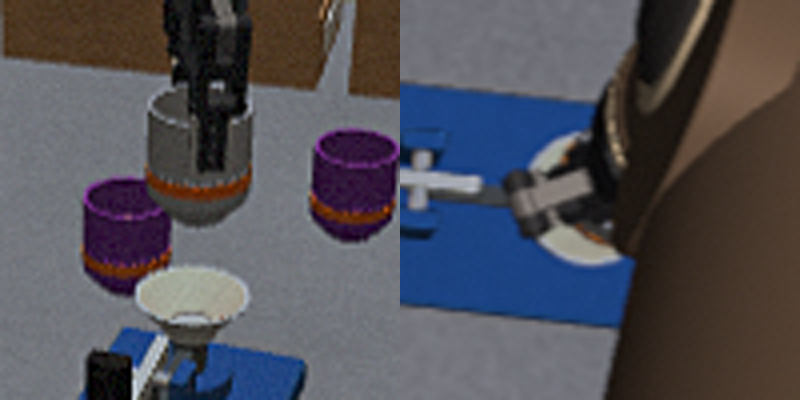

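Side view: cup axis at col ~344.7 (band row 197), dish at col 343. Compare the two in world x.

```bash
python3 - <<'E'
from m import *
s=snap('side')
for u,v,y in((344.6,198,-.1725),(345,180,-.1725),(343,224,-.1725)):
    o,d=ray(s,u,v); print(o+d*(y-o[1])/d[1])
E
```

```text
[ 0.53786639 -0.1725      0.15278892]
[ 0.53854448 -0.1725      0.19697401]
[ 0.53921239 -0.1725      0.08486355]
```

Call:
step_arm:
  series: [50,0.001,0.002,-0.015,0,50,0.001,0.002,-0.03,0,50,0.001,0.002,-0.045,0,50,0.001,0.002,-0.055,0,50,0.001,0.002,-0.06,0,50,0.001,0.002,-0.062,0,50,0.001,0.002,-0.062,0]

```text
clock: 7.42
ee_pos: [0.5409, -0.1714, 0.1145]
orientation: [-0.156, 0.988, -0.0, 0.0]
force: [-0.0, 0.8, -3.0]
grip_width: 0.0571
grasp_force: 64.8
```

Call:
step_arm:
  series: [50,0,0,-0.001,0,50,0,0,-0.002,0,50,0,0,-0.003,0,50,0,0,-0.004,0,50,0,0,-0.004,0]

```text
clock: 8.05
ee_pos: [0.5407, -0.1713, 0.1102]
orientation: [-0.156, 0.988, 0.0, -0.0]
force: [0.0, -1.3, -3.7]
grip_width: 0.0572
grasp_force: 64.8
```

Call:
step_arm:
  series: [50,0,0,-0.001,0,50,0,0,-0.002,0,50,0,0,-0.003,0,50,0,0,-0.003,0]

```text
clock: 8.55
ee_pos: [0.5407, -0.1714, 0.1072]
orientation: [-0.156, 0.988, 0.0, -0.0]
force: [-0.0, 0.3, -2.2]
grip_width: 0.0574
grasp_force: 64.8
```

Call:
step_arm:
  series: [50,0,0,-0.001,0,50,0,0,-0.002,0,50,0,0,-0.002,0]

```text
clock: 8.93
ee_pos: [0.5407, -0.1714, 0.1052]
orientation: [-0.156, 0.988, -0.0, -0.0]
force: [-0.8, 0.5, -2.9]
grip_width: 0.0571
grasp_force: 64.9
```

Call:
step_arm:
  series: [50,0,0,-0.001,0,50,0,0,-0.002,0,50,0,0,-0.002,0]

```text
clock: 9.3
ee_pos: [0.5407, -0.1714, 0.1032]
orientation: [-0.156, 0.988, -0.0, 0.0]
force: [0.8, -0.9, -2.6]
grip_width: 0.0573
grasp_force: 64.9
```

Call:
step_arm:
  series: [50,0,0,-0.001,0,50,0,0,-0.0015,0,50,0,0,-0.0015,0]

```text
clock: 9.68
ee_pos: [0.5407, -0.1713, 0.1018]
orientation: [-0.156, 0.988, 0.0, 0.0]
force: [-1.2, -0.2, -2.7]
grip_width: 0.057
grasp_force: 64.9
```

```bash
python3 - <<'E'
from m import *
st=ctrl.state();print(st['ee_pos'],st['force'])
t=snap('top');s=snap('side')
cv=lambda i,y,x:cv2.resize(cv2.cvtColor(i['pixels'],4)[y:y+100,x:x+100],(400,400),interpolation=2)
cv2.imwrite('pics/pre3.png',np.hstack([cv(s,170,295),cv(t,220,215)]))
E
```

```text
[ 0.54074113 -0.17134846  0.10179356] [-1.20471295 -0.1673512  -2.7156297 ]
```

View pics/pre3.png

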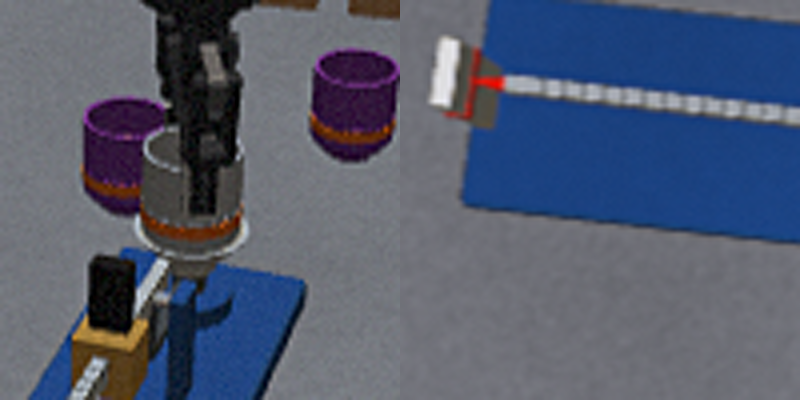

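The cup is in the dish with its band just over the rim (side 191+295/4, row ~226); a little more to go.

Call:
step_arm:
  series: [50,0,0,-0.0005,0,50,0,0,-0.001,0,50,0,0,-0.001,0]

```text
clock: 10.15
ee_pos: [0.5408, -0.1716, 0.1011]
orientation: [-0.156, 0.988, -0.0, 0.0]
force: [-2.0, -2.2, 1.9]
grip_width: 0.0573
grasp_force: 65.3
```

Call:
step_arm:
  series: [50,0,0,-0.0005,0,50,0,0,-0.001,0,50,0,0,-0.001,0]

```text
clock: 10.52
ee_pos: [0.5408, -0.1718, 0.1005]
orientation: [-0.156, 0.988, -0.0, 0.0]
force: [-3.8, -1.9, 7.7]
grip_width: 0.0574
grasp_force: 66.0
```

Call:
step_arm:
  series: [50,0,0,-0.0005,0,50,0,0,-0.001,0,50,0,0,-0.001,0]

```text
clock: 10.9
ee_pos: [0.5409, -0.1718, 0.1001]
orientation: [-0.156, 0.988, -0.0, 0.0]
force: [-5.1, -0.2, 13.8]
grip_width: 0.0574
grasp_force: 66.6
```

Call:
step_arm:
  series: [50,-0.001,0,0.001,0,50,-0.0015,0,0.001,0,70,-0.0015,0,0.001,0,75,-0.0015,0,0.001,0,85,-0.0015,0,0.001,0,95,-0.0015,0,0.001,0,100,-0.0015,0,0.001,0,100,-0.0015,0,0.001,0]

```text
clock: 11.9
ee_pos: [0.5392, -0.1713, 0.0998]
orientation: [-0.156, 0.988, 0.0, -0.0]
force: [-1.1, 0.3, 0.3]
grip_width: 0.0854
grasp_force: 0.0
```

Call:
step_arm:
  series: [100,0,0,0.02,0,100,0,0,0.05,0,100,0,0,0.09,-0.1,100,0,0,0.12,-0.2,100,0.02,0.05,0.12,-0.3,100,0.02,0.1,0.12,-0.44,100,0.025,0.13,0.12,-0.44,60,0.025,0.14,0.12,-0.44]

```text
clock: 12.9
ee_pos: [0.5644, -0.029, 0.2197]
orientation: [0.061, 0.998, 0.0, -0.0]
force: [-0.5, -0.2, -0.4]
grip_width: 0.0696
grasp_force: 0.0
```

```bash
python3 - <<'E'
from m import *
st=ctrl.state();print(st['ee_pos'],st['orientation'],st['force'])
t=snap('top');s=snap('side')
cv=lambda i,y,x:cv2.resize(cv2.cvtColor(i['pixels'],4)[y:y+100,x:x+100],(400,400),interpolation=2)
cv2.imwrite('pics/post.png',np.vstack([np.hstack([cv(s,180,295),cv(t,215,360)])]))
E
```

```text
[ 0.56436247 -0.02902471  0.2196724 ] [ 6.10326784e-02  9.98135735e-01  2.46278364e-04 -8.34531041e-05] [-0.50589913 -0.16139901 -0.38761309]
```

View pics/post.png

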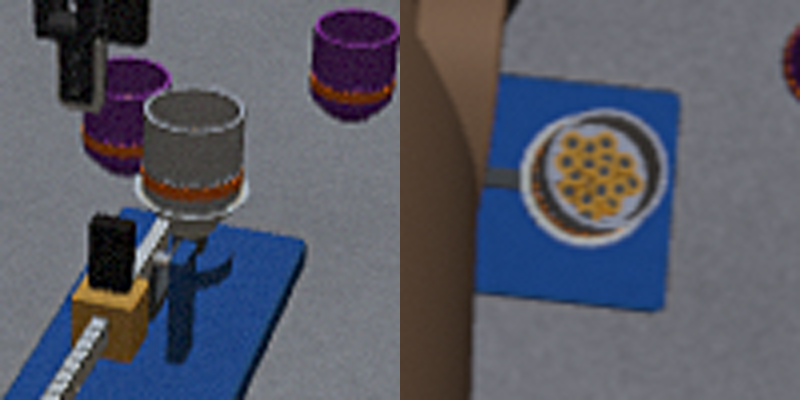

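Cup upright and home in the dish (side 344,217; nuts centred in the dish from the top). Now cage the tab.

Call:
step_arm:
  series: [45,-0.006,0.0045,0,0,45,-0.006,0.0045,0,0,45,-0.006,0.0045,-0.03,0,45,-0.006,0.0045,-0.06,0,45,-0.006,0.0045,-0.085,0,45,-0.006,0.0045,-0.095,0,45,-0.006,0.0045,-0.095,0]

```text
clock: 13.88
ee_pos: [0.558, -0.0274, 0.1247]
orientation: [0.063, 0.998, -0.0, -0.0]
force: [-0.3, -0.1, 0.7]
grip_width: 0.0387
grasp_force: 0.0
```

```bash
python3 - <<'E'
from m import *
st=ctrl.state();print(st['ee_pos'],st['force'],st['grip_width'])
s=snap('side')
cv=lambda i,y,x:cv2.resize(cv2.cvtColor(i['pixels'],4)[y:y+100,x:x+100],(400,400),interpolation=2)
cv2.imwrite('pics/tab.png',np.hstack([cv(s,180,270),cv(s,270,230)]))
E
```

```text
[ 0.55805    -0.02744016  0.12467638] [-0.27249915 -0.12301882  0.72740206] 0.038669581903184105
```

View pics/tab.png

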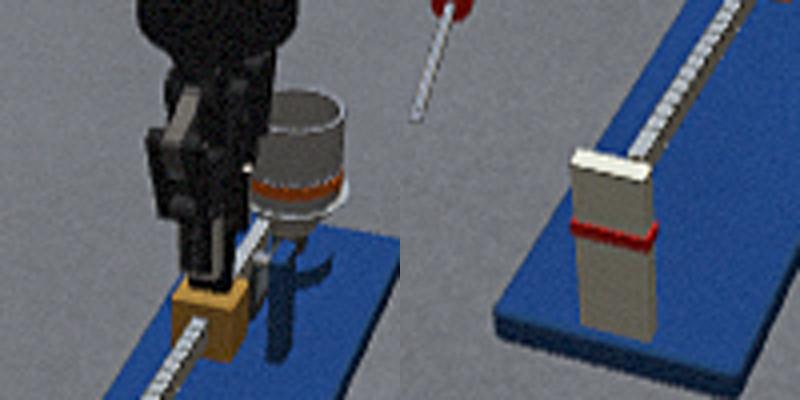

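Fingers straddle the tab (side 322,245) with no contact. Narrow and slide outward.

Call:
step_arm:
  series: [28,0,0,0,0,28,0,0,0.001,0,28,0.0025,0.02,0.002,0,28,0.005,0.04,0.004,0,28,0.0075,0.06,0.005,0,28,0.01,0.08,0.006,0,28,0.0125,0.1,0.006,0,28,0.0125,0.1,0.006,0]

```text
clock: 14.92
ee_pos: [0.5706, 0.0759, 0.1305]
orientation: [0.061, 0.998, 0.0, -0.0]
force: [-0.6, -1.0, 0.1]
grip_width: 0.024
grasp_force: 0.0
```

Call:
step_arm:
  series: [28,-0.0005,-0.005,0,0,28,-0.0005,-0.005,0,0,28,-0.0005,-0.005,0,0,28,-0.0005,-0.005,0,0,28,-0.0005,-0.005,0,0,28,-0.0005,-0.005,0,0,28,-0.0005,-0.005,0,0,28,-0.0005,-0.005,0,0]

```text
clock: 15.92
ee_pos: [0.5702, 0.0682, 0.1308]
orientation: [0.063, 0.998, 0.0, 0.0]
force: [0.8, -0.8, -0.3]
grip_width: 0.024
grasp_force: 0.0
```

```bash
cat > look.py <<'E'
from m import *
import sys
st=ctrl.state();print(st['clock'],st['ee_pos'],st['force'],st['grip_width'])
t=snap('top');s=snap('side')
print('red top',blobs(t,(0,120,70),(6,255,255),4),'side',blobs(s,(0,120,70),(6,255,255),4))
h=cv2.cvtColor(t['pixels'],cv2.COLOR_RGB2HSV)
cv=lambda i,y,x:cv2.resize(cv2.cvtColor(i['pixels'],4)[y:y+80,x:x+80],(400,400),interpolation=2)
cv2.imwrite('pics/%s.png'%sys.argv[1],np.hstack([cv(s,270,240),cv(t,205,215)]))
E
python3 look.py l1
```

```text
15.925 [0.57022571 0.06819203 0.1307935 ] [ 0.80263755 -0.75807106 -0.33279127] 0.024011113194877875
red top [([341, 161, 44, 16, 441], [363.0, 168.5]), ([465, 242, 3, 2, 4], [466.0, 242.8]), ([510, 297, 2, 3, 4], [510.8, 298.0])] side [([238, 244, 17, 31, 291], [246.1, 258.1]), ([273, 325, 21, 9, 76], [283.4, 328.7])]
```

View pics/l1.png

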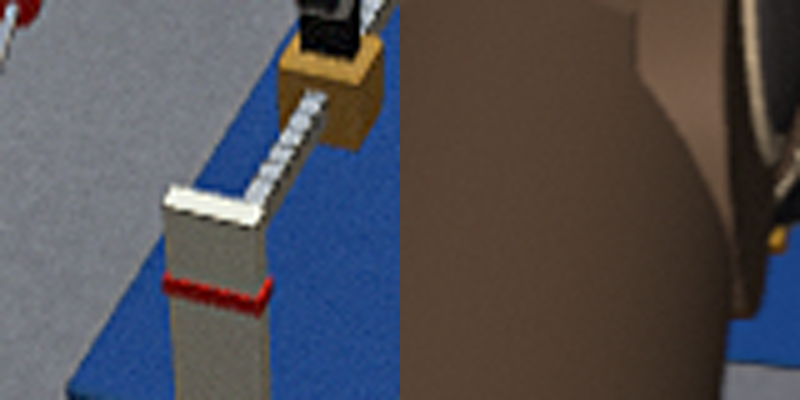

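I've used the 10 picture views, so from here I measure the beam numerically: the white beam's line in the side view, compared with the saved stop references.

```bash
cat > beam.py <<'E'
from m import *
def prof(bgr,x0=0,y0=0):
    p=bgr.astype(int); m=(p.min(2)>120); out=[]
    pts=[]
    for r in range(288,307,1):
        c=np.where(m[r-y0,283-x0:315-x0])[0]+283
        if len(c)>1: pts.append((r,c.mean(),len(c)))
    pts=np.array(pts)
    if len(pts)<4: return None,pts
    k=np.polyfit(pts[:,0],pts[:,1],1); return np.polyval(k,[300])[0],k,len(pts),pts[:,2].mean()
def now():
    r=[]
    for i in range(3):
        s=ctrl.get_image('side'); r.append(prof(cv2.cvtColor(s['pixels'],4)))
    return r
E
python3 - <<'E'
from beam import *
print('start',prof(cv2.imread('pics/side0.png')))
t=cv2.resize(cv2.imread('pics/tab.png')[:,400:],(100,100),interpolation=cv2.INTER_AREA)
print('up',prof(t,230,270))
for r in now(): print('now',r)
# model: image column shift for beam angle
s=ctrl.get_image('side')
from scipy.spatial.transform import Rotation as Ro
R=Ro.from_quat(s['rotation']).as_matrix()
def px(P):
    c=R.T@(np.array(P)-s['xyz']); return s['cx']+s['fx']*c[0]/-c[2], s['cy']-s['fy']*c[1]/-c[2]
u=np.array([.1255,.992]);pv=np.array([.539,-.1725])+.085*u
for th in(-.05,0,.05):
    q=np.array([px([*(pv+u*r),.085+r*th]) for r in np.arange(.15,.25,.005)])
    print(th,np.interp(300,q[:,1],q[:,0]),q[-1])
E
```

```text
start (np.float64(298.0808771929824), array([-3.98771930e-01,  4.17712456e+02]), 19, np.float64(4.052631578947368))
up (np.float64(292.6607644110276), array([-3.04431913e-01,  3.83990338e+02]), 19, np.float64(5.2105263157894735))
now (np.float64(294.17802005012516), array([1.01278195e-01, 2.63794561e+02]), 19, np.float64(5.368421052631579))
now (np.float64(294.17084586466166), array([1.03377193e-01, 2.63157688e+02]), 19, np.float64(5.315789473684211))
now (np.float64(294.28621553884705), array([1.09106099e-01, 2.61554386e+02]), 19, np.float64(5.2631578947368425))
-0.05 302.3253736450514 [291.86716874 319.88217397]
0 300.02448332364844 [291.68150088 314.73035187]
0.05 297.32065128229345 [291.49280005 309.49437231]
```

```bash
python3 - <<'E'
from beam import *
im={'st':cv2.imread('pics/side0.png'),'now':cv2.cvtColor(ctrl.get_image('side')['pixels'],4)}
for k,p in im.items():
    print(k)
    for r in range(286,312,2): print(r,p[r,280:312,:].min(1).tolist())
    print('R-B'); 
    for r in range(290,310,4): print(r,(p[r,280:312,2].astype(int)-p[r,280:312,0]).tolist())
E
```

```text
st
286 [111, 112, 111, 109, 110, 111, 112, 120, 114, 120, 112, 63, 26, 20, 29, 34, 34, 34, 33, 25, 37, 33, 27, 30, 33, 135, 156, 164, 168, 79, 49, 59]
288 [113, 116, 109, 111, 110, 108, 108, 108, 118, 115, 52, 18, 27, 32, 30, 37, 29, 39, 23, 29, 39, 30, 22, 51, 151, 169, 172, 142, 35, 55, 54, 59]
290 [116, 114, 112, 112, 109, 113, 115, 123, 111, 31, 34, 32, 35, 27, 37, 33, 30, 38, 36, 31, 26, 26, 74, 135, 135, 157, 159, 74, 52, 53, 43, 28]
292 [114, 112, 114, 117, 117, 121, 120, 91, 22, 24, 31, 33, 29, 30, 29, 30, 29, 32, 39, 33, 21, 71, 179, 172, 172, 170, 34, 61, 53, 51, 32, 36]
294 [115, 117, 114, 116, 117, 122, 64, 27, 30, 28, 37, 33, 32, 42, 33, 23, 29, 33, 35, 15, 83, 151, 122, 120, 100, 38, 56, 62, 40, 31, 27, 30]
296 [113, 116, 117, 121, 115, 48, 27, 31, 35, 28, 30, 34, 31, 38, 35, 34, 32, 35, 23, 74, 161, 164, 159, 184, 42, 52, 62, 38, 25, 37, 31, 31]
298 [114, 113, 117, 111, 25, 30, 25, 26, 25, 33, 31, 29, 30, 25, 30, 29, 27, 8, 128, 176, 176, 144, 99, 55, 60, 61, 34, 27, 33, 33, 36, 30]
300 [119, 125, 87, 25, 22, 28, 26, 27, 36, 33, 31, 36, 32, 29, 27, 16, 32, 118, 142, 15
[... 3518 characters left out ...]
, 69, -3, -18, -19, -16, -2, 30, 60, 61, 52, 59, 64, 60]
294 [-13, -13, -9, -10, -7, -7, -45, -101, -105, -101, -103, -100, -100, -102, -106, -74, 66, 63, -31, -17, -16, -16, 14, 7, 4, 33, 57, 59, 63, 59, 62, 54]
298 [-9, -8, -4, -5, -91, -113, -105, -98, -97, -100, -96, -101, -104, -110, -66, -43, -6, -16, -18, -1, 8, 9, 15, -6, 29, 20, 58, 58, 79, 71, 73, 80]
302 [-6, -44, -99, -106, -96, -96, -95, -102, -104, -98, -101, -105, -40, 3, -7, -13, -20, 15, 14, 16, 18, -86, -106, -100, -99, -99, -96, -99, -106, -98, -105, -103]
306 [-112, -96, -99, -100, -100, -97, -98, -104, -102, -109, -7, -9, -13, -21, -8, 3, 11, 18, 7, -113, -101, -99, -103, -103, -103, -102, -100, -95, -100, -98, -98, -99]
```

```bash
cat > beam.py <<'E'
from m import *
def edge(p,x0=0,y0=0):
    p=p.astype(float).min(2); q=[]
    for r in range(299,308):
        w=p[r-y0,286-x0:310-x0]; i=np.argmax(w>90); lo=w[i-1]; q.append((r,286+i-(w[i]-90)/(w[i]-lo)))
    q=np.array(q); k=np.polyfit(q[:,0]-303,q[:,1],1); return round(k[1],2),round(k[0],2)
def now(n=3): return [edge(cv2.cvtColor(ctrl.get_image('side')['pixels'],4)) for _ in range(n)]
E
python3 - <<'E'
from beam import *
print('start',edge(cv2.imread('pics/side0.png')))
t=cv2.resize(cv2.imread('pics/tab.png')[:,400:],(100,100),interpolation=cv2.INTER_AREA)
print('up',edge(t,230,270)); print(now(), ctrl.state()['ee_pos'])
E
```

```text
start (np.float64(295.1), np.float64(-0.53))
up (np.float64(289.27), np.float64(-0.64))
[(np.float64(291.69), np.float64(-0.62)), (np.float64(291.69), np.float64(-0.62)), (np.float64(291.69), np.float64(-0.62))] [0.57021431 0.06816234 0.13079651]
```

Near balance already: edge 291.69, against 292.2 for level (about +0.009 rad). Nudge it ~2 mm outward.

Call:
step_arm:
  series: [28,0.0005,0.005,0,0,28,0.001,0.008,0,0,28,0.001,0.0095,0,0,28,0.001,0.0095,0,0,28,0,0.002,0,0,28,0,0.002,0,0,28,0,0.002,0,0,28,0,0.002,0,0]

```text
clock: 17.42
ee_pos: [0.5703, 0.0703, 0.1308]
orientation: [0.063, 0.998, 0.0, 0.0]
force: [-0.1, 0.4, 0.1]
grip_width: 0.024
grasp_force: 0.0
```

Call:
step_arm:
  series: [28,0,0,0,0,28,0,0,0,0,28,0,0,0,0,28,0,0,0,0,28,0,0,0,0,28,0,0,0,0,28,0,0,0,0,28,0,0,0,0]

```text
clock: 18.42
ee_pos: [0.5702, 0.0702, 0.1308]
orientation: [0.063, 0.998, 0.0, -0.0]
force: [-0.3, -0.3, 0.5]
grip_width: 0.024
grasp_force: 0.0
```

```bash
python3 -c "
from beam import *
print(now(), ctrl.state()['ee_pos'])"
```

```text
[(np.float64(291.69), np.float64(-0.62)), (np.float64(291.7), np.float64(-0.62)), (np.float64(291.68), np.float64(-0.62))] [0.57022307 0.07012764 0.13081267]
```

Call:
step_arm:
  series: [28,0.0005,0.005,0,0,28,0.001,0.008,0,0,28,0.001,0.0105,0,0,28,0.001,0.0105,0,0,28,0.001,0.0105,0,0]

```text
clock: 19.2
ee_pos: [0.5711, 0.0808, 0.1308]
orientation: [0.063, 0.998, 0.0, -0.0]
force: [-0.3, 0.6, -0.8]
grip_width: 0.0237
grasp_force: 0.0
```

Call:
step_arm:
  series: [28,-0.001,-0.0065,0,0,28,-0.001,-0.0065,0,0,28,-0.001,-0.0065,0,0,28,-0.001,-0.0065,0,0,28,-0.001,-0.0065,0,0,28,-0.001,-0.0065,0,0,28,-0.001,-0.0065,0,0,28,-0.001,-0.0065,0,0]

```text
clock: 20.2
ee_pos: [0.5702, 0.0741, 0.1308]
orientation: [0.063, 0.998, -0.0, -0.0]
force: [-0.0, -0.0, 0.2]
grip_width: 0.0237
grasp_force: 0.0
```

```bash
python3 -c "
from beam import *
print(now(), ctrl.state()['ee_pos'])"
```

```text
[(np.float64(292.18), np.float64(-0.6)), (np.float64(292.16), np.float64(-0.61)), (np.float64(292.17), np.float64(-0.61))] [0.57021726 0.07415538 0.13080319]
```

Level now (292.17). Lift straight off and recheck.

Call:
step_arm:
  series: [36,0,0,0,0,36,0,0,0.01,0,36,0,0,0.04,0,36,0,0,0.08,0,36,0,0,0.12,0,36,-0.05,0,0.12,0,36,-0.1,0,0.12,0,36,-0.15,0,0.12,0]

```text
clock: 21.35
ee_pos: [0.4188, 0.074, 0.2514]
orientation: [0.063, 0.998, 0.0, 0.0]
force: [-0.4, 0.4, 0.9]
grip_width: 0.0306
grasp_force: 0.0
```

Call:
step_arm:
  series: [36,0,0,0,0,36,0,0,0,0,36,0,0,0,0,36,0,0,0,0,36,0,0,0,0,36,0,0,0,0,36,0,0,0,0,36,0,0,0,0]

```text
clock: 22.35
ee_pos: [0.4202, 0.0741, 0.2508]
orientation: [0.063, 0.998, 0.0, -0.0]
force: [-0.4, -0.1, -0.0]
grip_width: 0.0309
grasp_force: 0.0
```

```bash
python3 - <<'E'
from beam import *
print(now(), ctrl.state()['ee_pos'],ctrl.state()['force'])
t=snap('top');s=snap('side')
print(blobs(t,(0,100,60),(6,255,255),6),blobs(t,(14,120,100),(28,255,255),30))
for c in [(0,(383,432)),]:
    print(dish(t,s))
print(blobs(s,(7,150,90),(20,255,255),25))
E
```

```text
[(np.float64(292.19), np.float64(-0.6)), (np.float64(292.21), np.float64(-0.6)), (np.float64(292.2), np.float64(-0.6))] [0.42021014 0.07415462 0.25082936] [-0.8375819   0.61031734 -0.22752621]
[([341, 161, 44, 16, 441], [362.9, 168.5]), ([226, 232, 16, 18, 66], [233.7, 241.6])] [([62, 0, 68, 120, 1866], [92.7, 68.3]), ([569, 0, 18, 45, 481], [577.8, 21.6]), ([482, 35, 61, 72, 1476], [504.9, 77.8]), ([421, 37, 63, 73, 2079], [447.6, 81.9]), ([190, 47, 57, 69, 1540], [222.1, 88.1]), ([169, 105, 12, 11, 79], [175.1, 110.9]), ([159, 217, 21, 21, 270], [169.0, 227.3]), ([464, 219, 20, 19, 177], [472.8, 228.6]), ([276, 237, 16, 18, 134], [284.7, 246.5]), ([400, 248, 21, 22, 236], [408.9, 258.2]), ([520, 285, 19, 22, 181], [528.1, 295.3])]
((405.7536315917969, 259.96540451049805), (29.76583480834961, 31.594860076904297))
[([200, 189, 11, 11, 56], [206.5, 193.6]), ([213, 191, 10, 11, 51], [217.5, 195.8]), ([317, 215, 14, 4, 25], [324.2, 217.1]), ([331, 222, 23, 7, 56], [342.6, 226.0]), ([295, 278, 21, 11, 98], [305.5, 283.4]), ([7, 370, 7, 11, 42], [10.3, 374.2]), ([71, 372, 16, 11, 61], [78.1, 377.9]), ([217, 411, 32, 28, 483], [232.5, 424.4]), ([0, 471, 8, 9, 39], [3.0, 475.3])]
```

```bash
python3 -c "
from rig import ctrl
print(ctrl.hand_in())"
```

```text
the job is handed in; nothing more can be done
None
```

The orange-banded cup sits home in the dish and is let go. The beam last read level (edge 292.20, midway between the stops), with the hand clear. I handed the job in at about 22 s; no verdict came back.

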